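# Clear the plugged desoldering barrel

## Robot

A 6-joint arm with a two-finger parallel gripper is mounted at the origin on a cart in front of the work surface, level with it; the furniture and walls round the work are solid. World frame = base frame: x ahead of the robot, y to its left, z up, the work surface at z = 0. Lengths are in mm, angles in degrees, forces in N, time in s.
With the tool pointing down it reaches from about 350 to 850 mm from the base axis. Payload 8.1 kg.
Tool frame: the origin (TCP) lies midway between the tips of the shut fingers; the grasp point (between the pads) lies 19 mm behind it (r.pinch_z is the distance from the TCP to the grasp point, in mm); z points along the fingers, y is the line along which they close (so a half turn about z gives the same grasp; the last joint's range is limited). The gripper opens to 85 mm and grips with 20 to 120 N. Pads are 22 mm wide; open, the fingers measure 114 mm over their backs; the gripper's body (76 mm by 85 mm) begins 54 mm behind the grasp point. The pads swing forward as they close: fully open they stand 13 mm farther back than shut.
Start: joints at [-76.627, 7.471, 85.268, -0, 87.261, -4.893], TCP at [188.076, -569.765, 231.292] pointing down, gripper open.
Joint ranges: [-169.43, 169.43], [-51.17, 129.36], [1.28, 143.12], [-76.62, 256.62], [0, 156.53], [-152.29, 152.29]. Speed limits (degrees/s): [136.94, 136.94, 159.86, 180, 180, 180].

## Interface

Orientations are given as [roll, pitch, yaw] about the fixed x, y, z axes, in that order (R = Rz(yaw) Ry(pitch) Rx(roll)).
In Python, from bench import sensors, optics, job, r gives the robot as it stands.
- The arm moves only by the tool play_rows, never from a script. Its argument "motion" is a list that holds one entry, the list of rows, each a list of 6 numbers: the shift along the tool's x, y, z in cm, then the turn, a rotation vector about the tool's x, y, z in degrees. In form: [[[x, y, z, ax, ay, az], ...]]. A call has 1 to 5 rows; each row is the pose to reach, as a shift and turn from the pose commanded when the call began, along the tool's axes at that moment; what a row does not reach only later rows make up. A row lasts 1/10 s, in which the tool goes at most 50 mm and 8.59 degrees, less where a joint would pass 70% of its speed; a pose out of reach is approached as far as the arm can. A call with a gripper value outside its range is refused whole. "jaw" is the opening, from 0 (shut) to 1 (fully open), set as the call begins (left out, the last holds). The fingers move at their own pace and stop on an object; "squeeze" is the grip in N (left out, the last holds). Time passes only in rows, so rows that repeat a pose let the fingers close. It gives the time, the measured TCP pose, the force, the opening and the grip force at its end, in the units of the state.
- sensors.sense(): the state, without advancing time (a new reading comes with each control period).
- optics.snapshot(name): name is "scene" or "top"; returns a dict with "pixels" (480x640x3 uint8, red, green, blue), "mtx" (3x3 intrinsics, pixels), "R" (3x3) and "t" (3): a world point X has camera coordinates R X + t. Camera axes: x right, y down, z forward; pixel columns grow to the right and rows downward; lengths in mm; the calibration is good to about 2 mm. A picture is of the moment at which its call begins. There is no depth.
- job.hand_in(): hands the job in; it is judged then, once.
The state is a dict: "time": time; "joint_pos": joint angles; "qd": joint speeds; "joint_efforts": joint torques, N m; "tool_pos": TCP position; "tcp_rot": TCP orientation; "ft_force": force on the tool from outside, world axes, zero at the start; "wrist_torque": the same for the moment, N m; "finger_gap": finger opening in mm; "grip_force": force on a finger pad.
Only numpy, scipy, OpenCV 4.12 (cv2) and the standard library are available. Lean on these libraries where they do the work, as an engineer would, in place of code of your own. Each camera call takes 0.05 s, during which the arm holds its last target. There are 200 camera calls.

## Task

A slug of cold solder is stuck in the metal barrel on the small bench stand. Slide the outlet shutter fully open by its little ridge, then push the slug out through the outlet with the blade of the large screwdriver so that it drops into the old tin cup standing below. Then draw the screwdriver out and lay it flat on the worktop clear of the stand, leaving the shutter open and the cup where it stands.

Things in the scene. Friction and masses are not known exactly. Their poses are not given: they have to be found in the camera images.
- stand: Fixed steel stand; a plain barrel lies level on it. Origin on the worktop under the barrel's middle; z up; y along the barrel from inlet to outlet; x square to it, the way the shutter opens. Barrel y -30 to +30 mm, outside diameter 24, bore 16, axis 85 mm up. Foot 64 x 40 x 8 (y -50 to -10), upright 28 wide (y -29 to -11); the outlet half overhangs the cup. Top of all: the ridge, z = 115.
- inlet (a point): Centre of the open inlet mouth of the bore, on the side away from the cup (y = -30 of the stand, 85 mm high); same axes as the stand. The screwdriver enters here in the direction of the stand's +y.
- outlet (a point): Centre of the outlet mouth of the bore (y = +30 of the stand, 85 mm high), covered by the shutter plate at the start; same axes as the stand.
- shutter (a joint): Travel of the grey plastic outlet shutter along the stand's +x, in m: 0 shut, 0.022 fully open against its end stop. It slides with about 0.6 N and stays where it is left, but half way (0.008 to 0.012) it must be pushed over a detent, which takes about 3 to 4 N; then push it on to the end stop.
- ridge (a point): Middle of the top edge of the shutter's ridge: a rib 5 mm along the stand's x, 13 mm along its y, 7 mm high, on the flush slide on top of the outlet end (slide and guide tops 108 mm, ridge top 115 mm above the worktop). It moves with the shutter. Push it sideways along the stand's +x; nothing stands higher beside it.
- slug: Cylinder of solder, 13.5 mm in diameter, 18 mm long, about 20 g, lying along the bore inside the barrel; origin at its centre, its own y along its length. The bore grips it: sliding it takes about 3 to 8 N.
- cup: Old round tin cup, tan, 83 mm wide, 56 mm high, open above; mouth about 55 mm wide, inner floor 13 mm above the worktop. It stands loose under the outlet. Origin at the centre of its underside, z up.
- driver: Large flat screwdriver, 202 mm, about 85 g, clear red handle, lying on the worktop. Origin under the middle of its length; its y runs from blade to butt. Handle: round, diameter 25, y = 0 to +101, axis 12 mm above the origin. Shaft: diameter 6, y = 0 to -92, axis 8 mm above the origin; blade 8 wide (x), 3 thick, centred 5.5 mm above the origin, ends at y = -101.
- driver_handle (a point): Point on the axis of the screwdriver's handle, 45 mm behind the handle's front end; same axes as the driver.
- driver_tip (a point): Middle of the end of the screwdriver's blade, 146 mm ahead of driver_handle and 6.5 mm below the handle's axis; same axes as the driver.
Things that resemble listed ones, but are neither listed nor needed, are in the scene too. What is shaped like the driver but orange is not meant.

How it is judged (in metres and radians):
On the way, in this order (a step that is already met when the one before it is completed fails the run):
1. the shutter is slid open while the slug is still in the barrel (value of joint shutter above 0.018 m and height (world z) of slug above 0.07 m), for 0.2 s.
2. the slug has dropped out of the outlet with the screwdriver's blade inside the barrel (height (world z) of slug below 0.06 m and y of slug in the frame of stand above 0.015 m and y of driver_tip in the frame of inlet above 0.015 m and x of driver_tip in the frame of inlet between -0.01 and 0.01 m and z of driver_tip in the frame of inlet between -0.02 and 0.01 m), for 0.05 s.
At the end, for the whole second after the job is handed in: The slug rests in the cup (within 36 mm of its axis, below the rim); the cup is upright; the shutter is open more than 18 of its 22 mm; the screwdriver lies still and flat on the worktop (blade end and handle axis under 30 mm up), blade end more than 60 mm from the stand's origin (horizontal distance between slug and cup below 0.036 m and height (world z) of slug between 0.01 and 0.05 m and linear speed of each of slug, driver below 0.03 m/s and value of joint shutter above 0.018 m and angle between cup's own z axis and vertical below 0.1 rad and height (world z) of each of driver_tip, driver_handle below 0.03 m and horizontal distance between driver_tip and stand above 0.06 m); the robot touches nothing.
It fails at once if the cup is pushed more than 30 mm away or tipped (distance of cup from where it was at the start of the episode above 0.03 m or angle between cup's own z axis and vertical above 0.5 rad).
It also fails if it takes over 72 s, if anything falls off the work surface, if the arm or the gripper's body presses on something with over 40 N, if the wrist force passes 120 N, or if a joint passes its speed limit or range.

## Working session

There is one attempt and no reset: what is moved stays moved. The work goes in short steps, Python scripts to look and compute and a tool call to move; the robot and the scene stay as the last step left them, time stands still between calls to the robot, and variables do not carry over. Pictures are saved under pics/ and viewed, at most 10 in all, crops included, and the job is handed in when it is done.

Besides the shell and the picture viewer there is one more tool, called after "Emit:" as name(argument=value, ...), one argument or row to a line, values as JSON. play_rows: Moves the arm, as the interface text tells. Its arguments: {"type":"object","properties":{"motion":{"type":"array","items":{"type":"array","items":{"type":"array","items":{"type":"number"}}}},"jaw":{"type":"number"},"squeeze":{"type":"number"}},"required":["motion"]}

```bash
ls; mkdir -p pics
python3 - <<'E'
from bench import sensors, optics, job, r
import cv2,numpy as np,pickle
S={}
for n in("scene","top"):
    s=optics.snapshot(n);S[n]=s
    cv2.imwrite(f"pics/{n}0.png",s["pixels"][:,:,::-1])
    print(n,np.round(s["mtx"],1).tolist(),np.round(s["R"],4).tolist(),np.round(s["t"],1).tolist())
pickle.dump(S,open("s0.pkl","wb"))
print(sensors.sense(), r.pinch_z)
E
```

```text
pics
scene [[624.1, 0.0, 315.5], [0.0, 624.1, 248.9], [0.0, 0.0, 1.0]] [[-0.876, -0.4817, -0.0224], [-0.2231, 0.4459, -0.8668], [0.4276, -0.7544, -0.4981]] [393.0, 243.1, 1006.7]
top [[462.3, 0.0, 316.2], [0.0, 462.3, 231.1], [0.0, 0.0, 1.0]] [[0.0142, -0.9996, -0.0258], [-0.9953, -0.0116, -0.0964], [0.096, 0.027, -0.995]] [-76.6, 529.7, 998.0]
{'time': 0.1, 'joint_pos': array([-7.66253636e+01,  7.51020639e+00,  8.53218672e+01,  8.61245092e-04,
        8.72624619e+01, -4.89528071e+00]), 'qd': array([-0.06012156, -0.14500738, -0.1648475 ,  0.00835224, -0.09291716,
       -0.0474044 ]), 'joint_efforts': array([ 1.14376962e-03, -5.70952749e+01, -5.01942587e+01, -6.70145846e-05,
        8.16162850e-03,  8.51061941e-06]), 'tool_pos': array([ 187.98735739, -569.27598173,  230.36656712]), 'tcp_rot': array([-1.79905883e+02, -8.92422424e-03,  1.82698680e+01]), 'ft_force': array([0.39480062, 0.20527609, 0.35481478]), 'wrist_torque': array([ 0.06970879,  0.02085583, -0.00611942]), 'grip_force': 0.0, 'finger_gap': 85.55707713285524} 18.700000000000003
```

View pics/scene0.png

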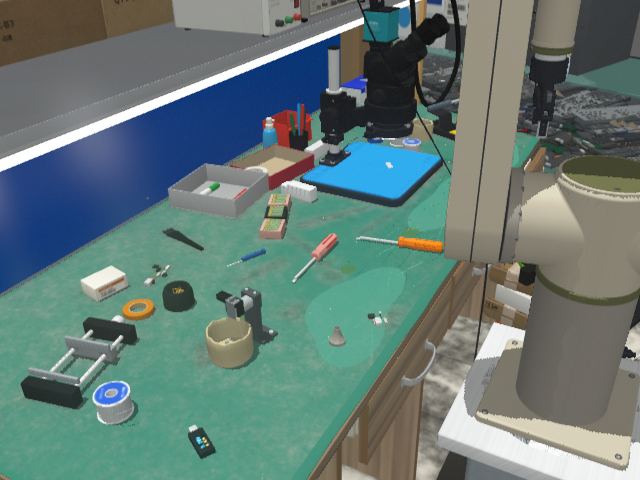

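View pics/top0.png

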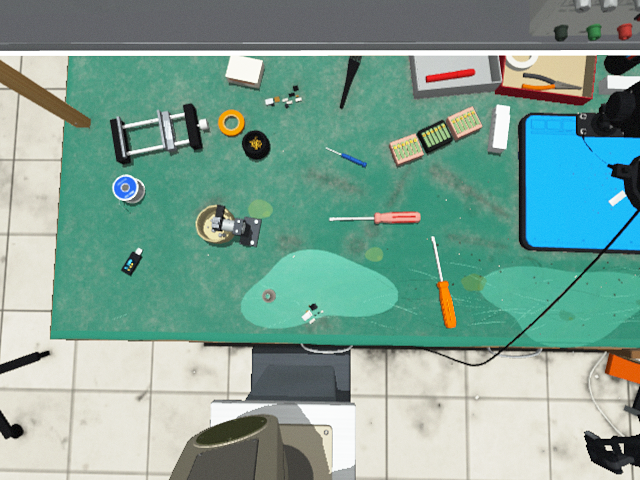

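Scene view: the cup is at (230,340) with the stand behind it at (255,315), and the red driver runs from (295,280) to (335,238). In the top view the cup is at (215,224), the stand runs right to (258,232), and the red driver goes from blade tip (331,219) to butt (420,217). I'll zoom both.

Run:
```python
import pickle,cv2,numpy as np
S=pickle.load(open("s0.pkl","rb"))
a=S["top"]["pixels"][195:255,185:275];b=S["scene"]["pixels"][275:375,195:285]
c=S["top"]["pixels"][205:231,320:430]
f=lambda x,k:cv2.resize(x,None,fx=k,fy=k,interpolation=cv2.INTER_CUBIC)
A=f(a,4.4);B=f(b,4.4);C=f(c,3.6)
o=np.zeros((600,800,3),np.uint8)
o[:A.shape[0],:A.shape[1]]=A;o[:B.shape[0],400:400+B.shape[1]]=B;o[300:300+C.shape[0],:C.shape[1]]=C
cv2.imwrite("pics/z0.png",o[:,:,::-1])
```

```text
(no output)
```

View pics/z0.png

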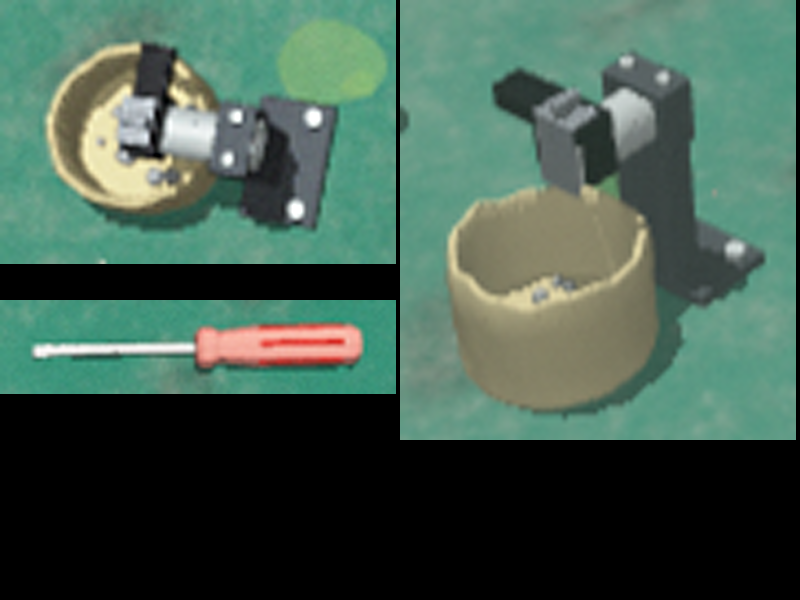

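The crops show the foot corners in the top view at about (337,104), (315,228), (240,218) and (265,97). The ridge is at about (141,107), the guide points to world +x, and the driver's tip and butt are at (35,351) and (362,344). I'll fit the poses.

```bash
cat > h.py <<'E'
import numpy as np,pickle,cv2
from scipy.optimize import least_squares
from scipy.spatial.transform import Rotation as Ro
def proj(s,X):
    c=np.asarray(X,float)@np.asarray(s["R"]).T+np.asarray(s["t"]).ravel();p=c@np.asarray(s["mtx"]).T
    return p[:,:2]/p[:,2:]
def ray(s,uv,z):
    R=np.asarray(s["R"]);C=-R.T@np.asarray(s["t"]).ravel()
    d=R.T@np.linalg.solve(np.asarray(s["mtx"]),[uv[0],uv[1],1]);return C+d*(z-C[2])/d[2]
def pose(p,L):
    L=np.asarray(L,float);c,s=np.cos(p[2]),np.sin(p[2])
    return np.c_[p[0]+c*L[:,0]-s*L[:,1],p[1]+s*L[:,0]+c*L[:,1],L[:,2]]
E
python3 - <<'E'
from h import *
S=pickle.load(open("s0.pkl","rb"));t,sc=S["top"],S["scene"]
ft=np.array([[337,104],[315,228],[240,218]])/4.4+[185,195]
Lt=[[32,-50,8],[-32,-50,8],[-32,-10,4]]
fs=(np.array([[764,258],[700,300]])-[400,0])/4.4+[195,275]
Ls=[[-32,-50,8],[-32,-10,6]]
rid=np.array([[141,106]])/4.4+[185,195]
def f(p): return np.r_[(proj(t,pose(p,Lt))-ft).ravel(),(proj(sc,pose(p,Ls))-fs).ravel()]
q=least_squares(f,[500,120,0]);print("stand",q.x[:2],np.degrees(q.x[2]),np.round(q.fun,1))
p=q.x
for n,L in(("ridge",[[-d,24,115] for d in(-10,0,10)]),("barrelends",[[0,-30,97],[0,30,97]])):
    print(n,np.round(pose(p,L),1).tolist(),"top crop",((proj(t,pose(p,L))-[185,195])*4.4).round().tolist(),"scene crop",((proj(sc,pose(p,L))-[195,275])*4.4+[400,0]).round().tolist())
print("ridge seen",ray(t,rid[0],115))
cup=np.array([135,127])/4.4+[185,195];print("cup",ray(t,cup,56))
d=lambda u:np.array(u)/3.6+[320,205-300/3.6]
a=ray(t,d((33,351)),5.5);b=ray(t,d((362,344)),12);h=ray(t,d((197,347)),12)
print("tip,butt,front",a,b,h,np.linalg.norm((b-a)[:2]), np.degrees(np.arctan2(*(a-b)[1::-1])))
E
```

```text
stand [533.44195386 109.28295868] -8.83609083706695 [-0.1  0.7 -0.2  0.4 -0.2 -0.1 -0.5 -1.8 -0.1  0.4]
ridge [[547.0, 131.5, 115.0], [537.1, 133.0, 115.0], [527.2, 134.5, 115.0]] top crop [[138.0, 100.0], [133.0, 121.0], [129.0, 142.0]] scene crop [[545.0, 88.0], [563.0, 96.0], [581.0, 104.0]]
barrelends [[528.8, 79.6, 97.0], [538.1, 138.9, 97.0]] top crop [[255.0, 144.0], [130.0, 123.0]] scene crop [[659.0, 72.0], [556.0, 141.0]]
ridge seen [544.05677054 129.74910132 115.        ]
cup [540.74856435 146.79752257  56.        ]
tip,butt,front [559.85934417 -98.01464215   5.5       ] [ 565.67618871 -301.90302819   12.        ] [ 562.68599865 -199.88597717   12.        ] 203.97134514737678 91.63417970868731
```

Run:
```python
from h import *
S=pickle.load(open("s0.pkl","rb"));p=[533.4,109.3,np.radians(-8.84)]
o=np.zeros((600,800,3),np.uint8)
def box(a,b): return np.array([[x,y,z] for z in(a[2],b[2]) for x,y in((a[0],a[1]),(b[0],a[1]),(b[0],b[1]),(a[0],b[1]))])
def circ(y,r): 
    t=np.linspace(0,2*np.pi,24);return np.c_[r*np.cos(t),0*t+y,85+r*np.sin(t)]
for s,(u0,v0,w,h),ox in((S["top"],(205,205,60,50),0),(S["scene"],(215,283,60,75),0)):
    k=8 if ox==0 and s is S["top"] else 6.5
    im=cv2.resize(s["pixels"][v0:v0+h,u0:u0+w],None,fx=k,fy=k,interpolation=cv2.INTER_CUBIC)
    if k==8: im=cv2.resize(s["pixels"][v0:v0+h,u0:u0+w],None,fx=6.5,fy=6.5,interpolation=cv2.INTER_CUBIC);k=6.5
    raw=im.copy()
    for L,c in((box((-32,-50,0),(32,-10,8))[4:],(255,255,0)),(circ(-30,12),(255,0,0)),(circ(30,12),(255,0,0)),([[-12,-30,85],[-12,30,85],[12,30,85],[12,-30,85]],(255,0,0)),(box((-2.5,17.5,108),(2.5,30.5,115))[4:],(0,255,255))):
        q=(proj(s,pose(p,L))-[u0-.5,v0-.5])*k
        cv2.polylines(im,[q.round().astype(int)],True,c,1)
    y0=0 if s is S["top"] else 0
    if s is S["top"]: o[:325,:390]=im[:325,:390]
    else: o[:487,400:790]=im[:487,:390]
    if s is S["top"]: o[330:600,:390]=raw[:270,:390]
cv2.imwrite("pics/z1.png",o[:,:,::-1])
from bench import sensors
def mv(cur,psi,T,psi2):
    d=np.array(T)-cur;c,s=np.cos(np.radians(psi)),np.sin(np.radians(psi))
    print((np.array([c*d[0]+s*d[1],s*d[0]-c*d[1],-d[2]])/10).round(2),"az",psi-psi2)
mv([188,-569.8,231.3],18.27,[510,110,200],81.2)
```

```text
[ 51.89 -54.46   3.13] az -62.93000000000001
```

View pics/z1.png

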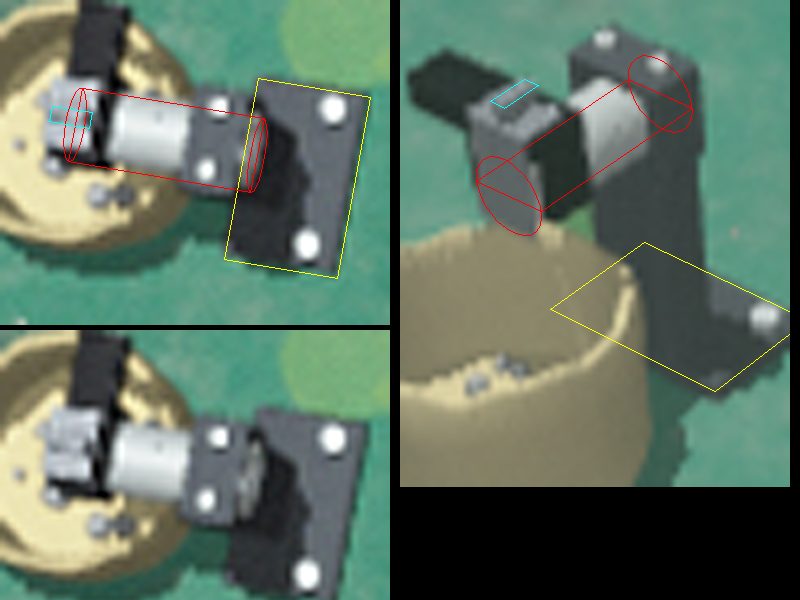

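The overlay fits the foot, but the barrel lies about 2 mm further towards +x than the model, so I take the stand as (535.5, 109) with yaw −8.8°. The ridge is shut near the stand's x = 0. I'll move over with shut fingers to the −x side of the ridge.

Emit:
play_rows(
  motion=[
    [[16.9,-18.4,1.7,0,0,0],[16.9,-18.4,1.7,0,0,0],[16.9,-18.4,1.7,0,0,0],[16.9,-18.4,1.7,0,0,0],[16.9,-18.4,1.7,0,0,0]],
  ],
  jaw=0,
)

```text
time: 0.6
tool_pos: [290.9, -340.4, 213.7]
tcp_rot: [-180.0, -0.0, 18.2]
ft_force: [1.2, -0.6, 0.1]
finger_gap: 12.3
grip_force: 0.0
```

Emit:
play_rows(
  motion=[
    [[16.9,-18.4,1.7,0,0,0],[16.9,-18.4,1.7,0,0,0],[16.9,-18.4,1.7,0,0,0],[16.9,-18.4,1.7,0,0,0],[16.9,-18.4,1.7,0,0,0]],
  ],
)

```text
time: 1.1
tool_pos: [393.6, -113.1, 197.1]
tcp_rot: [180.0, -0.0, 18.2]
ft_force: [0.5, -0.9, -0.4]
finger_gap: -0.1
grip_force: 0.0
```

Emit:
play_rows(
  motion=[
    [[16.9,-18.4,1.7,0,0,-42],[16.9,-18.4,1.7,0,0,-42],[16.9,-18.4,1.7,0,0,-42],[16.9,-18.4,1.7,0,0,-42],[16.9,-18.4,1.7,0,0,-42]],
  ],
)

```text
time: 1.6
tool_pos: [496.2, 114.4, 179.9]
tcp_rot: [-180.0, 0.0, 60.6]
ft_force: [0.9, -1.2, -1.0]
finger_gap: -0.4
grip_force: 0.0
```

Emit:
play_rows(
  motion=[
    [[2.5,-0.2,3,0,0,-20.9],[2.5,-0.2,5,0,0,-20.9],[2.5,-0.2,6.8,0,0,-20.9],[2.5,-0.2,6.8,0,0,-20.9],[2.5,-0.2,6.8,0,0,-20.9]],
  ],
)

```text
time: 2.1
tool_pos: [506.2, 134.8, 112.2]
tcp_rot: [-179.9, 0.0, 81.0]
ft_force: [-0.1, -0.1, 0.5]
finger_gap: 0.0
grip_force: 0.0
```

Run:
```python
from h import *
from bench import optics,sensors
S=[optics.snapshot("top"),optics.snapshot("scene")]
f=lambda x:cv2.resize(x,None,fx=5,fy=5,interpolation=cv2.INTER_CUBIC)
o=np.zeros((500,800,3),np.uint8);a=f(S[0]["pixels"][185:265,190:270]);b=f(S[1]["pixels"][260:360,205:285])
o[:400,:400]=a;o[:500,400:800]=b
cv2.imwrite("pics/z2.png",o[:,:,::-1]);s=sensors.sense();print(s["tool_pos"],s["tcp_rot"],s["ft_force"])
```

```text
[507.48205088 134.79857446 113.74260929] [ 1.79898735e+02 -3.48549953e-02  8.10399249e+01] [-0.90716418 -0.23412092  0.80570292]
```

View pics/z2.png

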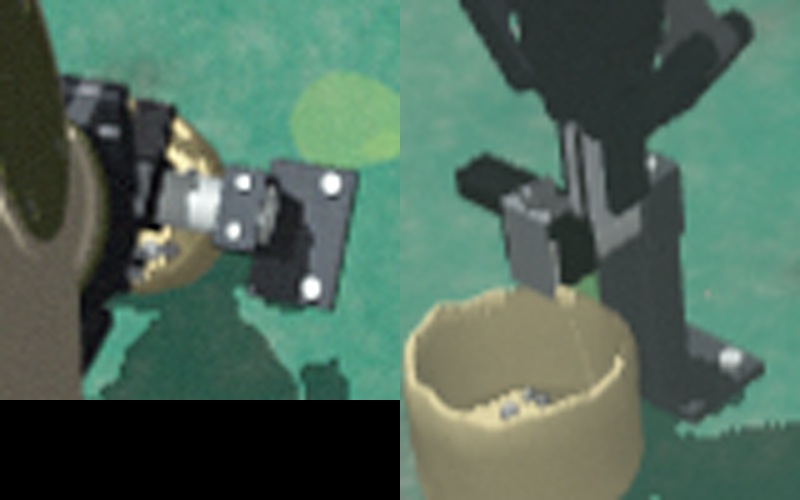

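The fingers stand on the −x side of the ridge, at about (600,235) in the scene crop, with the plate still shut over the outlet. I'll push along tool +y.

Emit:
play_rows(
  motion=[
    [[0.2,0.3,0.15,0,0,0],[0.2,0.6,0.15,0,0,0],[0.2,0.9,0.15,0,0,0],[0.2,1.2,0.15,0,0,0],[0.2,1.5,0.15,0,0,0]],
  ],
)

```text
time: 2.7
tool_pos: [522.2, 134.5, 111.0]
tcp_rot: [180.0, -0.0, 81.2]
ft_force: [-0.2, 0.0, -0.3]
finger_gap: -0.3
grip_force: 0.0
```

Emit:
play_rows(
  motion=[
    [[0,0.2,0,0,0,0],[0,0.4,0,0,0,0],[0,0.6,0,0,0,0],[0,0.8,0,0,0,0],[0,1.0,0,0,0,0]],
  ],
)

```text
time: 3.2
tool_pos: [531.7, 133.0, 110.8]
tcp_rot: [-180.0, 0.0, 81.2]
ft_force: [-0.2, 0.4, -0.4]
finger_gap: 0.3
grip_force: 0.3
```

Emit:
play_rows(
  motion=[
    [[0,0.2,0,0,0,0],[0,0.4,0,0,0,0],[0,0.6,0,0,0,0],[0,0.8,0,0,0,0],[0,0.9,0,0,0,0]],
  ],
)

```text
time: 3.7
tool_pos: [540.9, 131.5, 110.9]
tcp_rot: [180.0, 0.0, 81.2]
ft_force: [-0.6, -0.3, -0.3]
finger_gap: 0.0
grip_force: 0.3
```

Emit:
play_rows(
  motion=[
    [[0,0.1,0,0,0,0],[0,0.2,0,0,0,0],[0,0.3,0,0,0,0],[0,0.4,0,0,0,0],[0,0.5,0,0,0,0]],
  ],
)

```text
time: 4.2
tool_pos: [545.6, 130.9, 110.9]
tcp_rot: [180.0, -0.0, 81.2]
ft_force: [-1.6, 0.4, -0.5]
finger_gap: 0.1
grip_force: 0.3
```

Emit:
play_rows(
  motion=[
    [[0,0.1,0,0,0,0],[0,0.2,0,0,0,0],[0,0.3,0,0,0,0],[0,0.4,0,0,0,0],[0,0.4,0,0,0,0]],
  ],
)

```text
time: 4.7
tool_pos: [549.6, 130.2, 110.9]
tcp_rot: [180.0, -0.0, 81.2]
ft_force: [-0.1, 0.3, 0.8]
finger_gap: 0.6
grip_force: 0.0
```

Emit:
play_rows(
  motion=[
    [[0,0.1,0,0,0,0],[0,0.2,0,0,0,0],[0,0.3,0,0,0,0],[0,0.3,0,0,0,0]],
  ],
)

```text
time: 5.1
tool_pos: [550.6, 130.2, 110.7]
tcp_rot: [-179.8, 0.0, 81.2]
ft_force: [-11.7, 1.1, 8.2]
finger_gap: -0.2
grip_force: 5.6
```

The reading of 11.7 N well exceeds the detent force, so this is the end stop. I'll back off, rise and look.

Emit:
play_rows(
  motion=[
    [[0,-0.6,0,0,0,0],[0,-0.6,-5,0,0,0],[-3,-0.6,-9,0,0,0],[-8,-0.6,-9,0,0,0],[-13,-0.6,-9,0,0,0]],
  ],
)

```text
time: 5.6
tool_pos: [527.7, 1.3, 203.3]
tcp_rot: [179.7, -0.0, 81.3]
ft_force: [1.1, -0.7, 0.5]
finger_gap: 0.1
grip_force: 0.0
```

Emit:
play_rows(
  motion=[
    [[-24,-2,3,0,0,-10],[-24,-2,3,0,0,-10],[-24,-2,3,0,0,-10],[-24,-2,3,0,0,-10],[-24,-2,3,0,0,-10]],
  ],
  jaw=0.8,
)

```text
time: 6.1
tool_pos: [469.2, -234.0, 170.9]
tcp_rot: [179.9, 0.1, 91.2]
ft_force: [0.4, 0.5, 1.4]
finger_gap: 68.0
grip_force: 0.0
```

Run:
```python
from h import *
from bench import optics,sensors
S=[optics.snapshot("top"),optics.snapshot("scene")];pickle.dump(S,open("s1.pkl","wb"))
f=lambda x:cv2.resize(x,None,fx=5,fy=5,interpolation=cv2.INTER_CUBIC)
o=np.zeros((500,800,3),np.uint8);a=f(S[0]["pixels"][185:265,190:270]);b=f(S[1]["pixels"][260:360,205:285])
o[:400,:400]=a;o[:500,400:800]=b
cv2.imwrite("pics/z3.png",o[:,:,::-1]);s=sensors.sense();print(s["tool_pos"],s["tcp_rot"],s["finger_gap"])
```

```text
[ 467.78475396 -236.97897693  170.07454434] [-1.79940855e+02  1.10881036e-01  9.08401505e+01] 68.3319049147666
```

View pics/z3.png

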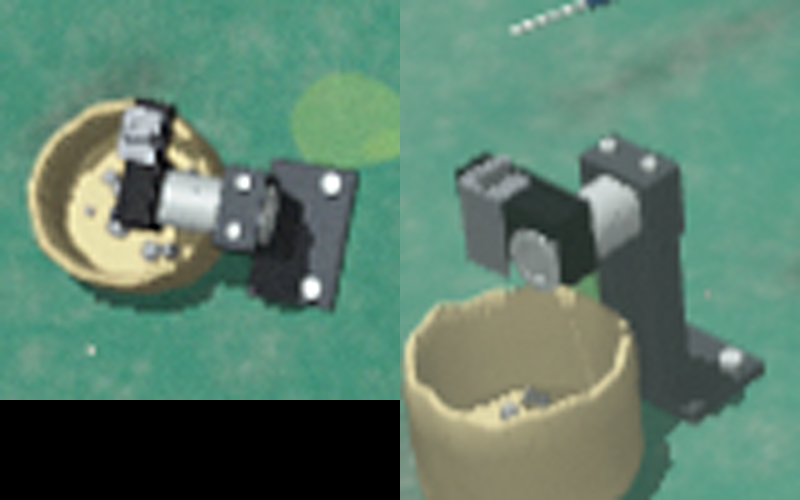

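The shutter is fully open: its ridge has moved to (145,125) in the top crop and the slug's face shows at the outlet, at (535,260) in the scene crop. Now the driver.

Emit:
play_rows(
  motion=[
    [[-0.9,9.6,11,0,0,-0.7],[-0.9,9.6,11,0,0,-0.7],[-0.9,9.6,11,0,0,-0.7],[-0.9,9.6,11,0,0,-0.7],[-0.9,9.6,11,0,0,-0.7]],
  ],
)

```text
time: 6.7
tool_pos: [565.1, -237.8, 58.7]
tcp_rot: [-179.8, -0.1, 91.9]
ft_force: [-0.7, 0.5, 1.1]
finger_gap: 68.5
grip_force: 0.0
```

Run:
```python
from h import *
from bench import optics,sensors
s=sensors.sense();print(s["tool_pos"],s["tcp_rot"],s["finger_gap"])
S=pickle.load(open("s1.pkl","rb"))
print("outlet scene",ray(S[1],(232-.5,311.6-.5),85))
for st in((533.4,109.3),(535.5,109)): print(pose([*st,np.radians(-8.8)],[[0,30,85],[0,-30,85]]),proj(S[1],pose([*st,np.radians(-8.8)],[[0,30,85]])))
n=optics.snapshot("scene");f=cv2.resize(n["pixels"][170:320,220:400],None,fx=4.4,fy=4,interpolation=cv2.INTER_CUBIC)
cv2.imwrite("pics/z4.png",f[:600,:,::-1])
```

```text
[ 565.10969164 -237.75027507   58.69551464] [-1.79786034e+02 -1.10755932e-01  9.19204637e+01] 68.46582416584965
outlet scene [540.20091583 134.87689319  85.        ]
[[537.98957509 138.94685144  85.        ]
 [528.81042491  79.65314856  85.        ]] [[231.1771241  312.65147879]]
[[540.08957509 138.64685144  85.        ]
 [530.91042491  79.35314856  85.        ]] [[230.29404494 312.24115613]]
```

View pics/z4.png

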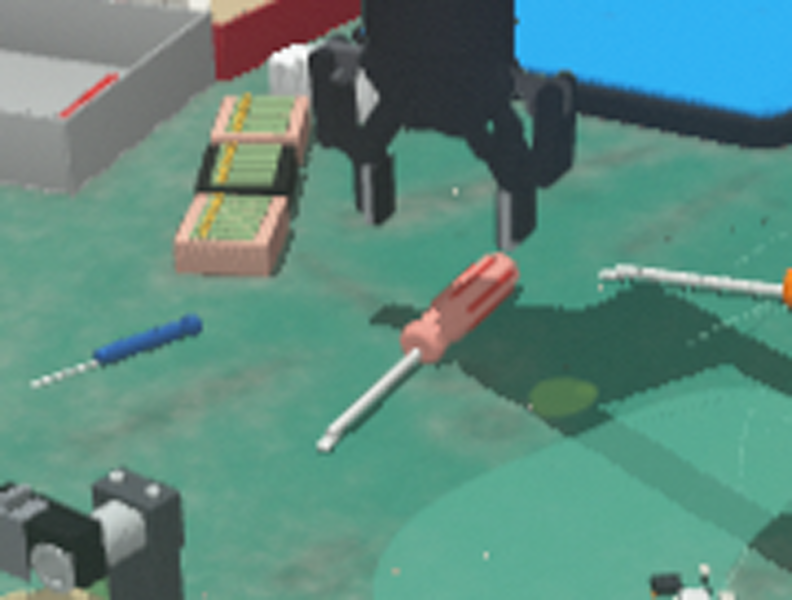

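The gripper is centred over the red handle (fingers around (440,220), handle at (465,300)). I'll descend and grip.

Emit:
play_rows(
  motion=[
    [[-0.6,-0.1,2.5,0,0,0],[-0.6,-0.1,4.5,0,0,0],[-0.6,-0.1,5.5,0,0,0],[-0.6,-0.1,5.75,0,0,0],[-0.6,-0.1,5.75,0,0,0]],
  ],
)

```text
time: 7.25
tool_pos: [566.0, -245.3, 5.3]
tcp_rot: [179.9, 0.1, 91.9]
ft_force: [0.7, 0.8, 0.9]
finger_gap: 68.1
grip_force: 0.0
```

Emit:
play_rows(
  motion=[
    [[0,0,0,0,0,0],[0,0,0,0,0,0],[0,0,0,0,0,0],[0,0,0,0,0,0],[0,0,0,0,0,0]],
  ],
  jaw=0,
  squeeze=70,
)

```text
time: 7.75
tool_pos: [566.1, -245.2, 4.5]
tcp_rot: [179.9, 0.0, 91.9]
ft_force: [-1.9, 1.3, 6.0]
finger_gap: 22.7
grip_force: 68.6
```

Emit:
play_rows(
  motion=[
    [[0,0,-1.5,0,0,0],[0,0,-4,0,0,0],[0,0,-7.85,0,0,0],[3,-1.5,-7.85,0,0,5],[6,-3,-7.85,0,0,10.6]],
  ],
)

```text
time: 8.25
tool_pos: [534.6, -186.5, 84.8]
tcp_rot: [179.7, 0.1, 81.0]
ft_force: [-0.5, 0.3, -1.0]
finger_gap: 22.8
grip_force: 68.8
```

Emit:
play_rows(
  motion=[
    [[4,0,0,0,0,0],[6,0,0,0,0,0],[6.5,0,0,0,0,0],[6.5,0,0,0,0,0]],
  ],
)

```text
time: 8.65
tool_pos: [543.5, -121.2, 82.5]
tcp_rot: [180.0, 0.0, 81.4]
ft_force: [0.6, -0.1, -1.2]
finger_gap: 22.5
grip_force: 68.8
```

Run:
```python
from h import *
from bench import optics,sensors
s=sensors.sense();print(s["tool_pos"],s["tcp_rot"],s["finger_gap"],s["ft_force"])
S=[optics.snapshot("top"),optics.snapshot("scene")];pickle.dump(S,open("s2.pkl","wb"))
f=lambda x,k:cv2.resize(x,None,fx=k,fy=k,interpolation=cv2.INTER_CUBIC)
o=np.zeros((600,800,3),np.uint8);a=f(S[0]["pixels"][200:260,210:370],5);b=f(S[1]["pixels"][250:350,210:370],5)
o[:300]=a;o[300:]=b[:300]
o=np.zeros((600,800,3),np.uint8);o[:240,:640]=f(S[0]["pixels"][200:260,210:370],4);o[245:595,:560]=f(S[1]["pixels"][240:340,210:370],3.5)
cv2.imwrite("pics/z5.png",o[:,:,::-1])
```

```text
[ 543.45586471 -121.19958489   82.51424389] [1.79970925e+02 1.75994971e-02 8.13576129e+01] 22.531818536746908 [ 0.63924435 -0.12400813 -1.21694036]
```

View pics/z5.png

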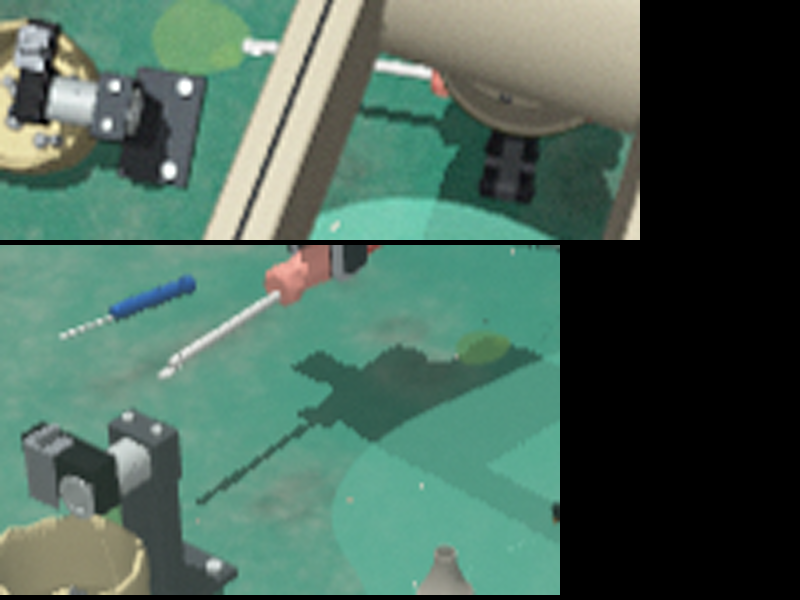

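Both views show the tip, at (246,46) in the top part and (163,375) in the scene part, and the shaft's root at the handle, at (432,73) and (278,296). I'll triangulate both.

Run:
```python
from h import *
S=pickle.load(open("s2.pkl","rb"))
def tri(a,b):
    f=lambda X:np.r_[(proj(S[0],[X])[0]-a),(proj(S[1],[X])[0]-b)]
    q=least_squares(f,[540,0,85]);return q.x,q.fun.round(1)
T=lambda u,v:np.array([u,v])/4+[209.6,199.6]
C=lambda u,v:np.array([u,v-245])/3.5+[209.6,239.6]
a,e=tri(T(244,46),C(163,375));b,e2=tri(T(432,72),C(276,296));print(a,e,b,e2)
d=a-b;print(np.linalg.norm(d),"psi",np.degrees(np.arctan2(d[1],d[0])),"pitch",np.degrees(np.arcsin(d[2]/np.linalg.norm(d))))
# reference: barrel features: visible barrel/stand consistency: upright screws, outlet centre
o,e3=tri(T(28,97),C(77,495));print("outlet-ish",o,e3)
tcp=np.array([543.5,-121.2,82.5]);psi=np.radians(81.3)
for n,L in(("nominal tip",146),("nominal base",45+0)):
    print(n,tcp+np.array([np.cos(psi),np.sin(psi),0])*L)
```

```text
[563.85204409  23.68779003  86.60115437] [ 0.4  0.8 -0.8 -0.1] [551.22219135 -74.69196987  88.01138218] [ 0.4  0.7 -0.8 -0.1]
99.19717274485683 psi 82.6844639846089 pitch -0.8145678064351688
outlet-ish [537.68166535 137.28224432  87.45472096] [-0.1 -0.2  0.2  0. ]
nominal tip [565.58407976  23.12010747  82.5       ]
nominal base [550.30673691 -76.71777509  82.5       ]
```

The triangulated tip agrees with the nominal grasp to within 2 mm, and the height is right. I'll line it up about 12 mm short of the inlet.

Emit:
play_rows(
  motion=[
    [[0,-2.2,-0.05,0,0,0],[0,-4.3,-0.05,0,0,0],[2,-4.3,-0.05,0,0,0],[3.8,-4.3,-0.05,0,0,0],[3.8,-4.3,-0.05,0,0,0]],
  ],
)

```text
time: 9.25
tool_pos: [506.6, -77.3, 82.5]
tcp_rot: [180.0, -0.0, 81.3]
ft_force: [0.3, -1.7, -1.0]
finger_gap: 22.5
grip_force: 69.0
```

Run:
```python
from h import *
from bench import optics,sensors
s=sensors.sense();print(s["tool_pos"],s["tcp_rot"],s["finger_gap"],s["ft_force"])
S=[optics.snapshot("top"),optics.snapshot("scene")];pickle.dump(S,open("s3.pkl","wb"))
f=lambda x,k:cv2.resize(x,None,fx=k,fy=k,interpolation=cv2.INTER_CUBIC)
o=np.zeros((600,800,3),np.uint8);o[:300]=f(S[0]["pixels"][205:255,210:343],6)[:300,:798].shape and cv2.copyMakeBorder(f(S[0]["pixels"][205:255,210:343],6),0,0,0,2,0);o[300:600,:480]=f(S[1]["pixels"][265:325,215:311],5)
cv2.imwrite("pics/z6.png",o[:,:,::-1])
```

```text
[506.55270525 -77.27770432  82.51366847] [ 1.79996801e+02 -2.00004809e-02  8.12562175e+01] 22.495055990118846 [ 0.32290713 -1.69435643 -0.99478493]
```

View pics/z6.png

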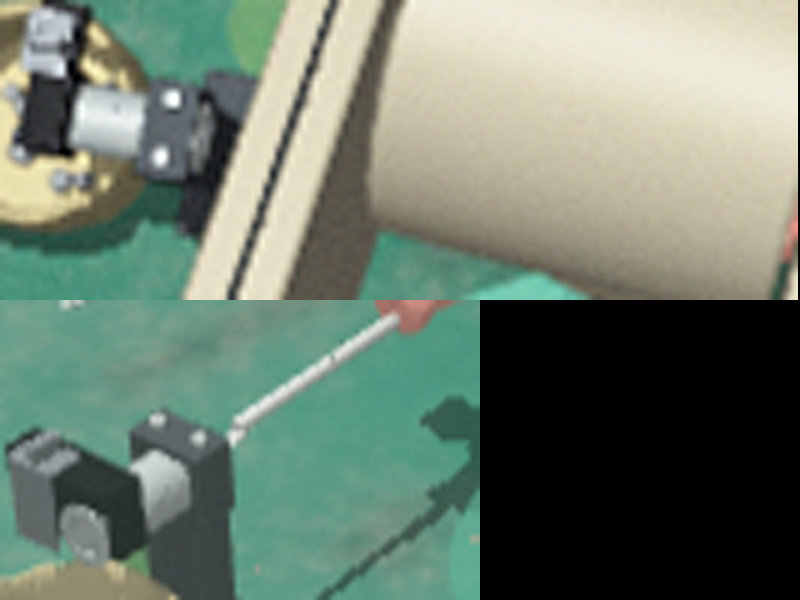

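The top view is occluded by the arm. In the scene crop the shaft line, extended from (395,322) through (240,425), reaches (85,528) against the slug face centre at (85,532), so it is aligned. I'll insert gently.

Emit:
play_rows(
  motion=[
    [[0.5,0,0,0,0,0],[1.0,0,0,0,0,0],[1.5,0,0,0,0,0],[2.0,0,0,0,0,0],[2.5,0,0,0,0,0]],
  ],
)

```text
time: 9.85
tool_pos: [510.3, -52.5, 82.4]
tcp_rot: [-180.0, 0.0, 81.3]
ft_force: [-0.8, -5.2, -0.2]
finger_gap: 22.3
grip_force: 69.0
```

Emit:
play_rows(
  motion=[
    [[0.3,0,0,0,0,0],[0.6,0,0,0,0,0],[0.8,0,0,0,0,0],[0.8,0,0,0,0,0]],
  ],
)

```text
time: 10.25
tool_pos: [511.6, -45.1, 82.5]
tcp_rot: [180.0, 0.0, 81.3]
ft_force: [-0.2, -3.2, -0.4]
finger_gap: 22.6
grip_force: 69.0
```

Emit:
play_rows(
  motion=[
    [[0.4,0,0,0,0,0],[0.8,0,0,0,0,0],[1.2,0,0,0,0,0],[1.5,0,0,0,0,0],[1.5,0,0,0,0,0]],
  ],
)

```text
time: 10.75
tool_pos: [513.9, -30.0, 82.4]
tcp_rot: [180.0, 0.0, 81.3]
ft_force: [-0.7, -3.0, -1.0]
finger_gap: 22.4
grip_force: 69.0
```

Run:
```python
from h import *
from bench import optics
S=optics.snapshot("scene")
cv2.imwrite("pics/z7.png",cv2.resize(S["pixels"][250:350,205:325],None,fx=5,fy=5,interpolation=cv2.INTER_CUBIC)[:,:,::-1])
```

```text
(no output)
```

View pics/z7.png

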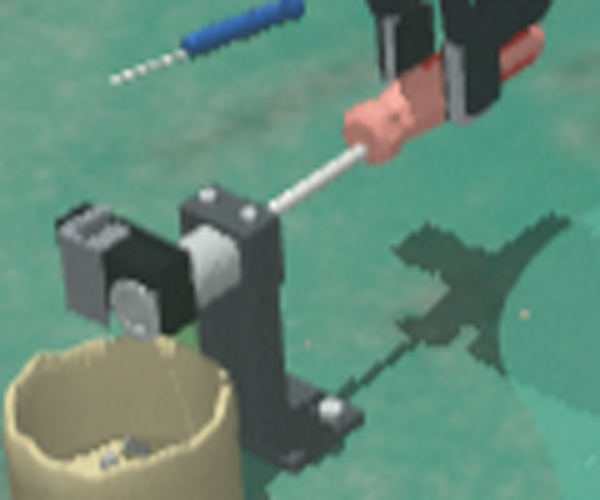

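The driver is inserted about 36 mm cleanly through the inlet, and the slug face at (135,308) has not moved yet. I'll keep pushing.

Emit:
play_rows(
  motion=[
    [[0.3,0,0,0,0,0],[0.6,0,0,0,0,0],[0.9,0,0,0,0,0],[1.2,0,0,0,0,0],[1.5,0,0,0,0,0]],
  ],
)

```text
time: 11.3
tool_pos: [516.0, -14.9, 82.3]
tcp_rot: [-180.0, -0.0, 81.3]
ft_force: [0.0, -1.3, -0.9]
finger_gap: 22.5
grip_force: 69.0
```

Emit:
play_rows(
  motion=[
    [[0.2,0,0,0,0,0],[0.4,0,0,0,0,0],[0.6,0,0,0,0,0],[0.8,0,0,0,0,0],[1.0,0,0,0,0,0]],
  ],
)

```text
time: 11.8
tool_pos: [517.5, -5.1, 82.3]
tcp_rot: [-180.0, -0.0, 81.3]
ft_force: [0.3, -0.1, -0.6]
finger_gap: 22.5
grip_force: 69.0
```

```bash
cat > chk.py <<'E'
from h import *
from bench import optics
a=pickle.load(open("s2.pkl","rb"))[1]["pixels"].astype(int);n=optics.snapshot("scene");b=n["pixels"].astype(int)
d=np.abs(a-b).sum(2)
for nm,(v0,v1,u0,u1) in(("outlet",(300,325,222,244)),("cup",(322,350,207,252))):
    print(nm,(d[v0:v1,u0:u1]>60).sum());
print("\n".join("".join("#" if x>60 else "." for x in r) for r in d[300:350,205:254]))
print("axis end px",proj(n,[[539,138.7,85]]),"cup floor slug px",proj(n,[[541,147,22]]))
E
python3 chk.py
```

```text
outlet 8
cup 10
.................................................
.................................................
.................................................
.................................................
.................................................
.................................................
.................................................
.................................................
.................................................
.................................................
.................................................
.................................................
.........................##......................
.........................##......................
.................................................
...........................##....................
...........................##....................
.................................................
.................................................
.................................................
.................................................
..................................
[... 803 characters left out ...]
............
.................................................
.................................................
..........................####...................
.........................#####...................
.........................#.......................
.................................................
.................................................
.................................................
.................................................
.................................................
.................................................
.................................................
axis end px [[230.7862757 312.4232665]] cup floor slug px [[230.33067681 343.29880399]]
```

Run:
```python
from h import *
from bench import optics
p=[pickle.load(open(f,"rb")) for f in("s1.pkl","s2.pkl","s3.pkl")];n=optics.snapshot("scene")["pixels"];t=optics.snapshot("top")["pixels"]
for nm,im in(("s2",p[1][1]["pixels"]),("s3",p[2][1]["pixels"]),("now",n)):
    g=im.astype(int).mean(2).astype(int)
    print(nm);print(g[304:320,224:242]);print(g[336:346,222:242])
g0=p[2][0]["pixels"].astype(int);d=np.abs(g0-t.astype(int)).sum(2)[200:250,190:240]
print("top diff",np.argwhere(d>60)[:40].tolist())
```

```text
s2
[[ 99  91  45  46  43  46  46  47  46  46  50  50  50  47  46  42  44  42]
 [101  98  46  45  45  65  54  45  47  45  46  45  47  44  44  44  44  43]
 [102  99  49  61 113 117 128 140  99  46  45  44  48  43  44  44  46  44]
 [102 100  53  94 135 137 145 151 143 165  69  47  45  44  45  43  43  44]
 [102 101  62 121 135 124 129 132 140 172 114 106  69  46  43  45  45  44]
 [101 101  68 129 130 123 125 128 131 144 146 128  81  47  41  45  44  42]
 [100 100  69 129 127 127 128 131 131 135 144 140  82  47  44  46  43  43]
 [102 101  74 103 128 128 131 131 132 133 134 139  95  46  46  43  45  42]
 [101 101  92 118 129 133 132 132 132 131 131 134 108  44  45  44  45  43]
 [101 100 101 130 130 140 132 132 131 129 127 137 120  45  44  45  47  45]
 [120 106 102 134 134 136 156 132 130 127 124 137 124  46  44  44  44  45]
 [138 130 113 135 134 133 148 148 174 168 126 137 124  47  46  43  46  70]
 [142 140 130 134 134 135 128 140 157 159 132 137 123  65  45  46  69 107]
 [159 158 147 155 124 128 130 131 128 136 134 142 154 160 125 113 115 117]
 [175 174 141 148 129 129 134 133 132 135 135 1
[... 4732 characters left out ...]
99 198 145 160 142 153 203 204 203 200 187 184 169 153 138 133 129
  125 124]
 [199 199 198 144 155 182 181 193 178 170 167 157 149 139 135 132 127 126
  125 122]
 [201 201 200 185 172 181 170 158 149 142 141 138 129 133 131 128 126 126
  123 122]
 [183 181 182 174 162 155 147 143 143 139 136 135 130 130 128 126 126 123
  122 118]]
top diff [[0, 7], [0, 8], [0, 9], [0, 10], [0, 11], [0, 12], [0, 13], [0, 15], [0, 16], [0, 17], [0, 18], [0, 19], [0, 20], [0, 21], [0, 22], [0, 24], [0, 25], [0, 27], [0, 28], [0, 29], [0, 30], [0, 31], [0, 32], [0, 33], [0, 34], [0, 35], [0, 36], [0, 37], [0, 38], [0, 39], [0, 40], [0, 41], [0, 42], [0, 43], [0, 44], [0, 45], [0, 46], [0, 47], [0, 48], [0, 49]]
```

The blade's end now shows bright in the outlet at (230,312), and a new bright object lies inside the cup at (233,341). The slug has dropped. I'll withdraw and lay the driver down.

Emit:
play_rows(
  motion=[
    [[-2,0,0,0,0,0],[-5,0,0,0,0,0],[-8,0,0,0,0,0],[-11,0,0,0,0,0],[-14,0,0,0,0,0]],
  ],
)

```text
time: 12.45
tool_pos: [496.1, -145.0, 82.5]
tcp_rot: [180.0, 0.0, 81.3]
ft_force: [0.7, -0.6, -1.2]
finger_gap: 22.8
grip_force: 69.0
```

Emit:
play_rows(
  motion=[
    [[-4,0,0,0,0,0],[-8,3,0,0,0,0],[-8,6,2,0,0,0],[-8,6,5,0,0,0],[-8,6,6.5,0,0,0]],
  ],
)

```text
time: 12.95
tool_pos: [542.2, -231.8, 14.6]
tcp_rot: [-179.8, -0.1, 81.2]
ft_force: [-0.9, 1.0, -1.6]
finger_gap: 22.8
grip_force: 69.1
```

Emit:
play_rows(
  motion=[
    [[0,0,0.4,0,0,0],[0,0,0.8,0,0,0],[0,0,1.1,0,0,0],[0,0,1.3,0,0,0],[0,0,1.3,0,0,0]],
  ],
)

```text
time: 13.45
tool_pos: [543.9, -232.1, 5.1]
tcp_rot: [179.9, 0.0, 81.3]
ft_force: [0.6, -0.1, -1.2]
finger_gap: 22.6
grip_force: 69.1
```

Emit:
play_rows(
  motion=[
    [[0,0,0.05,0,0,0],[0,0,0.08,0,0,0],[0,0,0.08,0,0,0]],
  ],
)

```text
time: 13.75
tool_pos: [544.0, -232.2, 4.5]
tcp_rot: [179.9, 0.0, 81.3]
ft_force: [-2.3, 0.9, 6.3]
finger_gap: 22.4
grip_force: 69.4
```

Emit:
play_rows(
  motion=[
    [[0,0,0,0,0,0],[0,0,0,0,0,0],[0,0,0,0,0,0],[0,0,0,0,0,0],[0,0,0,0,0,0]],
  ],
  jaw=0.8,
)

```text
time: 14.25
tool_pos: [543.4, -231.9, 3.5]
tcp_rot: [-180.0, -0.0, 81.3]
ft_force: [0.8, -1.0, 0.7]
finger_gap: 68.3
grip_force: 0.0
```

Emit:
play_rows(
  motion=[
    [[0,0,-1,0,0,0],[0,0,-4,0,0,0],[0,0,-9,0,0,0],[0,-5,-14,0,0,0],[-5,-10,-18,0,0,0]],
  ],
)

```text
time: 14.75
tool_pos: [473.0, -245.5, 160.3]
tcp_rot: [179.8, 0.0, 81.4]
ft_force: [1.4, -0.9, 0.2]
finger_gap: 68.0
grip_force: 0.0
```

Emit:
play_rows(
  motion=[
    [[-10,-5,0,0,0,0],[-10,-5,0,0,0,0],[-10,-5,0,0,0,0],[-10,-5,0,0,0,0],[-10,-5,0,0,0,0]],
  ],
)

```text
time: 15.25
tool_pos: [407.9, -337.5, 157.0]
tcp_rot: [180.0, -0.0, 81.2]
ft_force: [-0.4, 0.3, -0.3]
finger_gap: 68.2
grip_force: 0.0
```

Run:
```python
from h import *
from bench import optics,sensors
s=sensors.sense();print(s["tool_pos"],s["ft_force"],s["time"])
p0=pickle.load(open("s1.pkl","rb"));S=[optics.snapshot("top"),optics.snapshot("scene")]
for nm,s in zip(("top","scene"),S):
    im=s["pixels"].astype(int);m=((im[...,0]>150)&(im[...,0]-im[...,1]>50)&(abs(im[...,1]-im[...,2])<40)).astype(np.uint8)
    n,_,st,c=cv2.connectedComponentsWithStats(m);print(nm,[(st[i].tolist(),c[i].round()) for i in range(1,n) if st[i][4]>40])
d=np.abs(S[0]["pixels"].astype(int)-p0[0]["pixels"].astype(int)).sum(2)
q=np.argwhere(d[195:260,190:275]>60)+[195,190];print("top stand changes (v,u)",q.tolist()[:60])
d=np.abs(S[1]["pixels"].astype(int)-p0[1]["pixels"].astype(int)).sum(2)
q=np.argwhere(d[285:370,205:275]>60)+[285,205];print("scene stand changes",q.tolist()[:60])
psi=np.radians(81.3);h=np.array([544,-232,12]);u=np.array([np.cos(psi),np.sin(psi),0])
print("expected front,butt top px",proj(S[0],[h+45*u,h-56*u,h+146*u]).round().tolist(),"scene",proj(S[1],[h+45*u,h-56*u]).round().tolist())
```

```text
[ 407.92532146 -337.52310808  156.9906918 ] [-0.44394165  0.25408    -0.31501445] 15.25
top [([622, 23, 10, 13, 99], array([627.,  29.])), ([502, 55, 82, 43, 150], array([532.,  85.])), ([426, 69, 50, 13, 307], array([451.,  75.])), ([585, 71, 11, 28, 50], array([592.,  87.])), ([369, 218, 45, 16, 464], array([392., 226.]))]
scene [([272, 110, 25, 38, 368], array([284., 130.])), ([313, 239, 32, 23, 260], array([329., 250.]))]
top stand changes (v,u) []
scene stand changes [[340, 231], [340, 232], [340, 233], [340, 234], [341, 230], [341, 231], [341, 232], [341, 233], [341, 234], [342, 230], [342, 231]]
expected front,butt top px [[369.0, 223.0], [414.0, 231.0], [325.0, 216.0]] scene [[316.0, 261.0], [342.0, 242.0]]
```

Run:
```python
from h import *
from bench import optics
p0=pickle.load(open("s1.pkl","rb"));a=optics.snapshot("top");s=optics.snapshot("scene")
for z in(15,20,30):
    X=ray(s,(232,340.5),z);print(z,X.round(),"top px",proj(a,[X]).round())
d=np.abs(a["pixels"].astype(int)-p0[0]["pixels"].astype(int)).sum(2)
print((np.argwhere(d[200:250,190:240]>25)+[200,190]).tolist()[:40])
```

```text
15 [549. 132.  15.] top px [[227. 222.]]
20 [545. 137.  20.] top px [[224. 224.]]
30 [536. 147.  30.] top px [[218. 227.]]
[[200, 190], [200, 194], [200, 197], [200, 198], [200, 199], [200, 207], [200, 208], [200, 209], [200, 211], [200, 218], [200, 228], [200, 229], [200, 230], [200, 232], [201, 190], [201, 193], [201, 195], [201, 196], [201, 199], [201, 200], [201, 202], [201, 204], [201, 206], [201, 212], [201, 213], [201, 220], [201, 225], [201, 226], [201, 227], [201, 230], [201, 233], [201, 234], [201, 236], [201, 237], [202, 190], [202, 199], [202, 200], [202, 201], [202, 206], [202, 207]]
```

The slug sits on the cup floor about 11 mm from the cup axis, hidden from above by the barrel. I'll hand in.

```bash
python3 -c "
from bench import job
print(job.hand_in())"
```

```text
the job is handed in; nothing more can be done
None
```

I handed the job in at about 15 s of the 72 s, with no verdict returned: the shutter is open at its end stop, the slug appears to be in the cup (seen from one camera only), the cup has not moved, and the driver lies flat on the worktop well clear of the stand.

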